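# Open the double-latched specimen chamber

### The job

Open the dark grey specimen chamber so that the coated part inside can be measured: turn the latch at its far end clear of the cover, raise the cover about a hand's breadth and leave it standing there, then slide aside the safety catch hidden under the cover's front lip. Finally swing the cover wide open, to 60 degrees or more, and leave it standing open, without disturbing the things lying on the bench.

Things in the scene. Friction and masses are not known exactly. Their poses are not given: they have to be found in the camera images.
- case: dark grey sheet-metal chamber, fixed, 185 (x) by 240 (y) by 110 mm high, open-topped under its cover. Origin on the bench below the middle of the hinge line (rear edge). Front (catch side) faces the robot's right, turned partly away from it. x: front to hinge; y: along the hinge, towards the robot's end; z up. Front wall's outer face at x = -175 mm, end walls at y = +-120 mm
- cover_hinge (a point): middle of the cover's hinge line, 110 mm above the bench; the hinge line runs along the chamber's y
- cover (a joint): angle of the cover about its hinge, rad: 0 shut, grows as its front rises, stop at 1.35. It cannot rise while the latch lies over it, and stops at about 0.54 while the catch is engaged. Stiff hinge: stays at any angle it is left at; takes about 9 to 11 N at the bar. Plate 4 mm thick, 205 mm from hinge to front edge, 244 mm wide, with an 18 mm turned-down lip along its front edge
- cover_bar (a point): middle of the round steel handle bar on the cover (its axes turn with the cover: x to the rear, y along the bar, z out of the cover's top): bar 10 mm thick, 110 mm long along y, its centre 45 mm above the cover's top, 165 mm from the hinge line along the cover and 49 mm above the plate's underside
- cover_lip (a point): middle of the cover's front edge, at the plate's underside; the lip hangs 18 mm below it
- latch (a joint): angle of the turn latch, rad: near 0 its arm points to the chamber's +y and lies over the cover's far edge (the end away from the robot); grows counterclockwise seen from above, as the arm turns towards the chamber's front (-x); the cover is free above 1.3; stop at 1.7. Light friction, stays where it is left
- latch_pivot (a point): the latch's pivot (vertical axis), at the underside of its arm, 116 mm above the bench, 20 mm outside the chamber's far (-y) side wall and 120 mm from the hinge line towards the front
- latch_post (a point): on the upright round steel finger post of the latch, 12 mm thick, 32 mm tall above the 5 mm arm, 45 mm from the pivot; this point is on its axis, 10 mm below its top
- catch (a joint): slide of the safety catch, m: near 0 it is engaged; grows as it is pushed to the chamber's +y (towards the robot's end); free of the cover's hook above 0.020; stop at 0.030. About 2 N of friction, stays where it is left
- catch_tab (a point): centre of the catch's steel finger tab: a block standing 24 mm out of the front wall (along chamber x), 20 mm wide (y), 16 mm high, its top 4 mm below the wall's rim; behind and under the lip while the cover is shut, so it can be reached only when the cover is raised, from the front at a slant under the lip
- tape: roll of cream masking tape lying flat, 90 mm across, 24 mm high, loose; origin at the centre of its underside
- channel: blue painted hat-shaped sheet channel, 160 by 98 by 50 mm, loose; origin at the centre of its underside
- bracket: plain metal angle bracket, 160 by 45 by 42 mm, loose; origin at the centre of its underside
- gauge: black hand-held thickness gauge lying on its back, 115 by 55 by 26 mm, loose; origin at the centre of its underside
- caliper: digital caliper lying flat in front of the chamber, 150 mm long, 10 mm high, loose; origin at the centre of its underside

How it is judged:
On the way, in this order (a step that is already met when the one before it is completed fails the run):
1. the latch is turned clear of the cover, with the cover still shut (value of joint latch above 1.3 rad and value of joint cover below 0.05 rad), for 0.1 s.
2. the cover is raised part way, with the catch still engaged (value of joint cover between 0.25 and 0.7 rad and value of joint catch below 0.015 m), for 0.2 s.
3. the catch is slid aside while the cover stands part way up (value of joint catch above 0.02 m and value of joint cover between 0.15 and 0.7 rad), for 0.1 s.
At the end, for the whole second after the job is handed in: the cover stands open at more than 1.0 rad (57 degrees), at rest, with the latch turned clear (above 1.2 rad) and the catch slid aside (above 18 mm) (value of joint cover above 1 rad and velocity of joint cover between -0.05 and 0.05 rad/s and value of joint latch above 1.2 rad and value of joint catch above 0.018 m); the robot touches nothing.
It fails at once if a loose thing on the bench is shifted by more than 25 mm (distance of any of tape, channel, bracket, gauge, caliper from where it was at the start of the episode above 0.025 m).
It also fails if it takes over 72 s, if anything falls off the work surface, if the arm or the gripper's body presses on something with over 40 N, if the wrist force passes 120 N, or if a joint passes its speed limit or range.

### The arm

A 6-joint arm with a two-finger parallel gripper is mounted at the origin on the work surface. World frame = base frame: x ahead of the robot, y to its left, z up, the work surface at z = 0. Lengths are in m, angles in rad, forces in N, time in s.
With the tool pointing down it reaches from about 0.325 to 0.9 m from the base axis. Payload 6.1 kg.
Tool frame: the origin (TCP) lies between the finger pads; the fingertips stand env.tips_ahead ahead of it and the grasp point (between the pads) lies 2 mm behind it (env.tips_ahead is the distance from the TCP to the fingertips, in m); z points along the fingers, y is the line along which they close (so a half turn about z gives the same grasp; the last joint's range is limited). The gripper opens to 87 mm and grips with 3 to 60 N. Pads are 19 mm wide; open, the fingers measure 117 mm over their backs; the gripper's body (75 mm by 190 mm) begins 51 mm behind the grasp point.
Start: joints at [-1.402, 0.22, 1.526, -0, 1.395, -0.126], TCP at [0.182, -0.598, 0.217] pointing down, gripper open.
Joint ranges: [-2.98, 2.98], [-0.91, 2.08], [0.09, 2.57], [-1.24, 4.39], [0.2, 2.65], [-2.68, 2.68]. Speed limits (rad/s): [2.57, 2.57, 3.01, 3.14, 3.14, 3.14].

### API

Orientations are given as a 3x3 rotation matrix whose columns are the frame's x, y, z axes.
In Python, from cell import env gives the robot as it stands. The module is installed in compiled form; this text tells all that it offers.
- The arm moves only by the tool carry_out, never from a script. Its argument "increments" is a list that holds one entry, the list of rows, each a list of 7 numbers: the opening, from 0 (shut) to 1 (fully open), then the shift along the tool's x, y, z each as a share of 800 mm, from -1 to 1, then the turn, a rotation vector about the tool's x, y, z each as a share of 180 degrees, from -1 to 1. In form: [[[claw, dx, dy, dz, rx, ry, rz], ...]]. A call has 1 to 8 rows; each row is the pose to reach, as a shift and turn from the pose commanded when the call began, along the tool's axes at that moment, turning the shorter way round; what a row does not reach only later rows make up. A row lasts 1/10 s, in which the tool goes at most 50 mm and 8.59 degrees, less where a joint would pass 70% of its speed; a pose out of reach is approached as far as the arm can. A call with a number of a shift or a turn outside -1 to 1 is refused whole. A call with a gripper value outside its range is refused whole. The fingers move at their own pace and stop on an object; "newtons" is the grip in N (left out, the last holds). Time passes only in rows, so rows that repeat a pose let the fingers close. It gives the time, the measured TCP pose, the force, the opening and the grip force at its end, in the units of the state.
- env.state(): the state, without advancing time (a new reading comes with each control period).
- env.snapshot(name): name is "scene" or "top" or "wrist"; returns a dict with "pixels" (400x640x3 uint8, red, green, blue), "range_z" (400x640 float32, m along the optical axis (not along the pixel's ray), 0 where there is no reading), "fx", "fy", "cx", "cy" (pixels), "k1" (the pictures are not rectified: a ray, as slopes to the right and down, at radius r is drawn at 1 + k1 r^2 times it, then the intrinsics apply), "world_to_cam" (4x4, takes a point from world to camera coordinates). Camera axes: x right, y down, z forward; pixel columns grow to the right and rows downward; lengths in m; the calibration is good to about 2 mm. A picture is of the moment at which its call begins.
- env.close_job(): hands the job in; it is judged then, once.
Trained networks look in the newest picture that a camera, given by its name, has taken for a name from the list of things; names that differ only in an ending like _2 or _b are one class to them, and where a whole thing is asked for, a point or a joint stands for the part that bears it (a point fixed in the world has none). Each returns a list of dicts, best first, with "conf" (0 to 1); they miss things now and then, are a little off and sometimes report something else, mostly with a low value. They report only what shows in the picture. A call takes as long as a camera call.
- env.boxes_of(camera, query): "centre" ([x, y, z] in m, in world coordinates, good to about 4 mm: the middle of the surface that is visible of it).
- env.regions_of(camera, query): "mask" (400x640 bool, what is visible of it).
The state is a dict: "time_s": time; "qpos": joint angles; "qd": joint speeds; "joint_efforts": joint torques, N m; "eef_pos": TCP position; "tcp_rot": TCP orientation; "ft_force": force on the tool from outside, world axes, zero at the start; "wrist_torque": the same for the moment, N m; "finger_gap": opening from 0.0 (shut) to 1.0 (fully open); "grip_force": force on a finger pad.
Only numpy, scipy, OpenCV 4.12 (cv2) and the standard library are available. Lean on these libraries where they do the work, as an engineer would, in place of code of your own. Each camera call takes 0.05 s, during which the arm holds its last target. There are 200 camera calls.

## Working session

There is one attempt and no reset: what is moved stays moved. The work goes in short steps, Python scripts to look and compute and a tool call to move; the robot and the scene stay as the last step left them, time stands still between calls to the robot, and variables do not carry over. Pictures are saved under pics/ and viewed, at most 10 in all, crops included, and the job is handed in when it is done.

Besides the shell and the picture viewer there is one more tool, called after "Emit:" by a JSON object that holds its "fn" and its "kwargs". carry_out: Moves the arm, as the interface text tells. Its arguments: {"type":"object","properties":{"increments":{"type":"array"},"newtons":{"type":"number"}},"required":["increments"]}

```bash
mkdir -p pics; python3 - <<'E'
from cell import env
import cv2,numpy as np
s=env.state();print(s['time_s'],s['eef_pos'],s['tcp_rot'],env.tips_ahead,s['finger_gap'])
for c in ['scene','top']:
    p=env.snapshot(c);cv2.imwrite(f'pics/{c}0.png',p['pixels'][:,:,::-1])
    print(c,p['fx'],p['cx'],p['cy'],p['k1'],np.round(p['world_to_cam'],3).tolist())
    for q in ['case','cover_bar','latch','latch_post','cover_lip','cover_hinge','latch_pivot','tape','channel','bracket','gauge','caliper']:
        print(q,[(np.round(d['centre'],3).tolist(),round(d['conf'],2)) for d in env.boxes_of(c,q)[:2]])
E
```

```text
0.0 [ 0.18149559 -0.59741119  0.21583049] [[ 9.56853219e-01  2.90571521e-01 -3.29667032e-04]
 [ 2.90571609e-01 -9.56851338e-01  1.91251494e-03]
 [ 2.40280034e-04 -1.92578795e-03 -9.99998117e-01]] 0.017 0.9971991087867688
scene 396.43035565632084 326.0226321442107 196.98971911757937 -0.059292725090482716 [[-0.772, 0.635, -0.016, 0.46], [0.366, 0.425, -0.828, -0.1], [-0.519, -0.645, -0.561, 1.751], [0.0, 0.0, 0.0, 1.0]]
case [([0.572, 0.008, 0.116], 0.84)]
cover_bar [([0.537, -0.039, 0.116], 0.88)]
latch []
latch_post [([0.742, 0.129, 0.029], 0.56)]
cover_lip [([0.535, -0.04, 0.115], 0.69)]
cover_hinge [([0.533, -0.04, 0.12], 0.97), ([0.447, 0.17, 0.027], 0.7)]
latch_pivot [([0.743, 0.131, 0.026], 0.74)]
tape [([0.445, 0.169, 0.019], 0.57)]
channel [([0.4, 0.491, 0.052], 0.62)]
bracket [([0.461, -0.468, 0.021], 0.74), ([0.743, 0.129, 0.027], 0.24)]
gauge [([0.74, 0.129, 0.028], 0.66)]
caliper [([0.607, -0.173, 0.008], 0.49)]
top 415.75062162556833 320.1252827535178 200.74790903056356 -0.0022376897249082317 [[0.02, -1.0, 0.001, -0.004], [-0.982, -0.02, -0.189, 0.589], [0.189, 0.002, -0.982, 1.25], [0.0, 0.0, 0.0, 1.0]]
case [([0.512, -0.041, 0.112], 0.95)]
cover_bar [([0.515, -0.052, 0.117], 0.7)]
latch [([0.633, -0.012, 0.119], 0.54), ([0.454, -0.487, 0.004], 0.53)]
latch_post []
cover_lip [([0.514, -0.049, 0.114], 0.72)]
cover_hinge [([0.514, -0.048, 0.116], 0.74)]
latch_pivot [([0.632, -0.008, 0.125], 0.6)]
tape [([0.443, 0.16, 0.027], 0.59), ([0.517, -0.049, 0.113], 0.45)]
channel [([0.391, 0.46, 0.05], 0.62)]
bracket [([0.456, -0.486, 0.005], 0.6)]
gauge [([0.739, 0.119, 0.023], 0.94)]
caliper [([0.569, -0.211, 0.008], 0.8)]
```

View pics/scene0.png

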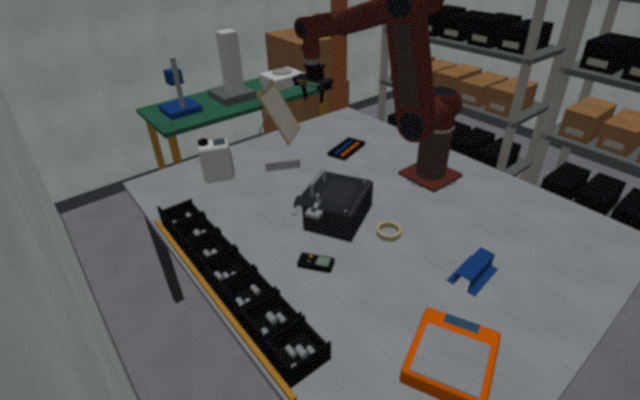

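View pics/top0.png

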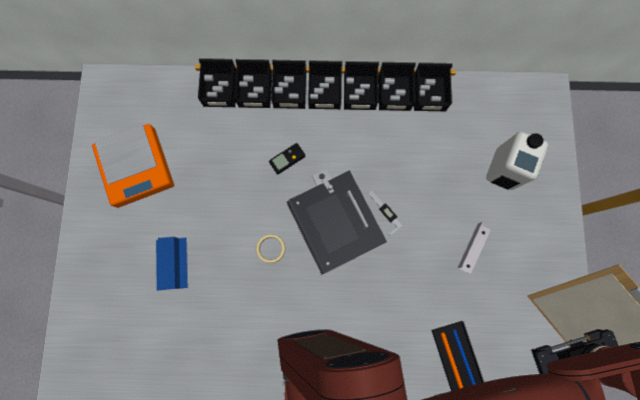

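The top view shows the chamber at about (337,222), the bar at (357,208) on its right (front) side, the latch at (325,180) on the far end, and the caliper at (386,211). Next I fit the cover's pose from the top depth image.

```bash
cat > h.py <<'E'
from cell import env
import cv2,numpy as np
def cloud(p):
    v,u=np.mgrid[0:400,0:640].astype(float)
    x=(u-p['cx'])/p['fx'];y=(v-p['cy'])/p['fy']
    a,b=x.copy(),y.copy()
    for _ in range(6):
        f=1+p['k1']*(a*a+b*b);a,b=x/f,y/f
    z=p['range_z'];P=np.stack([a*z,b*z,z],-1)
    T=p['world_to_cam'];W=(P-T[:3,3])@T[:3,:3]
    W[z<=0]=np.nan
    return W
E
python3 - <<'E'
from h import *
p=env.snapshot('top');W=cloud(p)
sub=np.zeros((400,640),bool);sub[160:285,275:410]=1
m=sub&(W[...,2]>.10)&(W[...,2]<.125)
n,l,st,_=cv2.connectedComponentsWithStats(m.astype('uint8'));k=1+st[1:,4].argmax()
m=cv2.morphologyEx((l==k).astype('uint8'),cv2.MORPH_OPEN,np.ones((15,15)))>0
Q=W[m][:,:2].astype('float32');r=cv2.minAreaRect(Q);print(r,cv2.boxPoints(r),np.median(W[m][:,2]))
for lo,hi in [(.13,.2),(.145,.2)]:
    h=sub&(W[...,2]>lo)&(W[...,2]<hi)
    n,l,st,c=cv2.connectedComponentsWithStats(h.astype('uint8'))
    for i in range(1,n):
        if st[i,4]>3:
            P=W[l==i];print(lo,st[i,4],c[i],P.mean(0),P.min(0),P.max(0))
            if st[i,4]>40:
                d=P-P.mean(0);print(np.linalg.svd(d[:,:2],full_matrices=False)[2][0])
for q in ['caliper','gauge']:
    r=env.regions_of('top',q)
    if r: P=W[r[0]['mask']];P=P[P[:,2]>.003];print(q,r[0]['conf'],cv2.boxPoints(cv2.minAreaRect(P[:,:2].astype('float32'))))
im=cv2.resize(p['pixels'][160:285,275:410,::-1],None,fx=4.5,fy=4.5,interpolation=cv2.INTER_CUBIC);cv2.imwrite('pics/c1.png',cv2.convertScaleAbs(im,alpha=1.8))
E
```

```text
((0.518546462059021, -0.03988289833068848), (0.24385704100131989, 0.21342064440250397), 27.425989151000977) [[ 0.3611709  -0.00132669]
 [ 0.45947295 -0.19076025]
 [ 0.67592204 -0.0784391 ]
 [ 0.57761997  0.11099446]] 0.1156871710950762
0.13 18 [330.22222222 186.77777778] [ 0.61347082 -0.02091164  0.14862441] [ 0.60841206 -0.02635292  0.13425573] [ 0.62050347 -0.01712797  0.15629166]
0.13 155 [357.61290323 208.56774194] [ 0.54809808 -0.10017351  0.16205987] [ 0.49605956 -0.13008896  0.13028152] [ 0.60118154 -0.06994633  0.16984803]
[-0.88510073 -0.4653995 ]
0.145 13 [330.23076923 186.15384615] [ 0.61447833 -0.02082283  0.15247736] [ 0.61006098 -0.02592592  0.14683759] [ 0.62050347 -0.01712797  0.15629166]
0.145 148 [357.62837838 208.34459459] [ 0.54851938 -0.10010457  0.1633843 ] [ 0.49605956 -0.13008896  0.14745474] [ 0.60118154 -0.06994633  0.16984803]
[-0.88489862 -0.46578367]
caliper 0.79 [[ 0.5137974  -0.24031821]
 [ 0.5330143  -0.26094377]
 [ 0.6370164  -0.1640448 ]
 [ 0.6177995  -0.14341924]]
gauge 0.75 [[0.6806705  0.15082091]
 [0.7486807  0.0566094 ]
 [0.7993418  0.09318107]
 [0.7313316  0.18739259]]
```

View pics/c1.png

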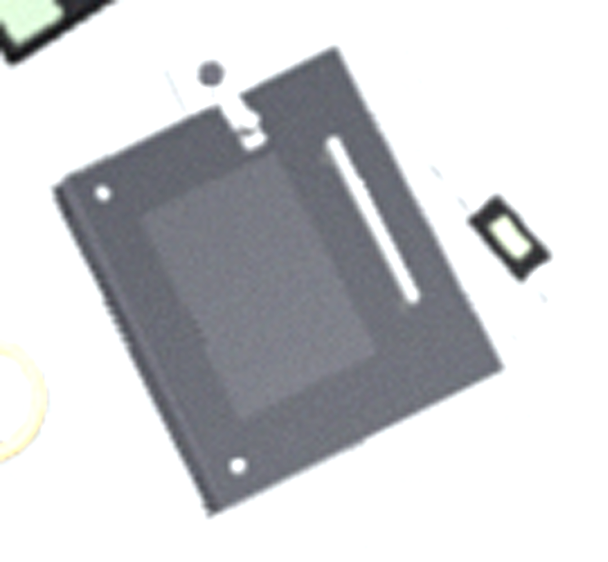

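The crop shows the bar from (335,140) to (412,298), with the post at about (250,135) and the latch pivot at (210,73). The cover is shut and the frame fits well, so I set up a pose-to-row helper.

```bash
cat >> h.py <<'E'
from scipy.spatial.transform import Rotation as R
ey=np.array([-.886,-.4637,0]);ey/=np.linalg.norm(ey);ez=np.array([0,0,1.]);ex=np.cross(ey,ez)
H=np.array([.4728,.0467,0]);C=np.stack([ex,ey,ez],1)
def w(x,y,z): return H+C@np.array([x,y,z])/1000   # case mm -> world
def c(p): return C.T@(np.array(p)-H)*1000
DOWN=np.stack([-ey,-ex,-ez],1)
def tilt(a,M=DOWN): return C@R.from_rotvec([0,a,0]).as_matrix()@C.T@M  # about case +y: a>0 = as cover opens
def rows(poses,start=None):
    s=env.state();p0,R0=start or (s['eef_pos'],s['tcp_rot'])
    for cl,p,M in poses:
        d=R0.T@(np.array(p)-p0)/.8;r=R.from_matrix(R0.T@M).as_rotvec()/np.pi
        n=max(np.linalg.norm(d)*16,np.linalg.norm(r)*180/8.59)
        print([cl]+np.round(d,4).tolist()+np.round(r,4).tolist(),'rows from start %.1f'%n)
E
python3 - <<'E'
from h import *
piv=(-120,-140)
P=lambda x,y,z:w(piv[0]+x,piv[1]+y,z)
rows([(0,P(30,48,250),DOWN),(0,P(30,46,145),DOWN),(0,P(-13,46,145),DOWN),(0,P(-29,32,145),DOWN),(0,P(-45,17,145),DOWN)])
E
```

```text
[0, 0.7164, -0.5763, -0.0413, -0.0, 0.0, -0.0596] rows from start 14.7
[0, 0.7189, -0.5767, 0.0899, -0.0, 0.0, -0.0596] rows from start 14.8
[0, 0.7289, -0.5239, 0.0899, -0.0, 0.0, -0.0596] rows from start 14.4
[0, 0.7498, -0.5075, 0.0899, -0.0, 0.0, -0.0596] rows from start 14.6
[0, 0.772, -0.4914, 0.0899, -0.0, 0.0, -0.0596] rows from start 14.7
```

Emit:
{"fn": "carry_out", "kwargs": {"increments": [[[0,0.7164,-0.5763,-0.0413,0,0,-0.0596],[0,0.7164,-0.5763,-0.0413,0,0,-0.0596],[0,0.7164,-0.5763,-0.0413,0,0,-0.0596],[0,0.7164,-0.5763,-0.0413,0,0,-0.0596],[0,0.7164,-0.5763,-0.0413,0,0,-0.0596],[0,0.7164,-0.5763,-0.0413,0,0,-0.0596],[0,0.7164,-0.5763,-0.0413,0,0,-0.0596],[0,0.7164,-0.5763,-0.0413,0,0,-0.0596]]], "newtons": 20}}

```text
time_s: 2.25
eef_pos: [0.4076, -0.2662, 0.2354]
tcp_rot: [[0.886, 0.463, 0.001], [0.463, -0.886, -0.001], [0.0, 0.001, -1.0]]
ft_force: [0.2, -0.9, -0.1]
finger_gap: 0.359
grip_force: 0.0
```

```bash
python3 - <<'E'
from h import *
rows([(0,w(-90,-92,250),DOWN)])
E
```

```text
[0, 0.3685, -0.1964, -0.0183, 0.0003, -0.0001, -0.0001] rows from start 6.7
```

Emit:
{"fn": "carry_out", "kwargs": {"increments": [[[0,0.3685,-0.1964,-0.0183,0,0,0],[0,0.3685,-0.1964,-0.0183,0,0,0],[0,0.3685,-0.1964,-0.0183,0,0,0],[0,0.3685,-0.1964,-0.0183,0,0,0],[0,0.3685,-0.1964,-0.0183,0,0,0],[0,0.3685,-0.1964,-0.0183,0,0,0],[0,0.3685,-0.1964,-0.0183,0,0,0],[0,0.3685,-0.1964,-0.0183,0,0,0]]]}}

```text
time_s: 3.05
eef_pos: [0.5967, 0.0119, 0.2495]
tcp_rot: [[0.884, 0.468, 0.001], [0.468, -0.884, 0.001], [0.001, -0.001, -1.0]]
ft_force: [0.3, -0.8, 0.4]
finger_gap: 0.005
grip_force: 0.0
```

```bash
python3 - <<'E'
from h import *
s=env.state();print(c(s['eef_pos']),s['finger_gap'])
p=env.snapshot('wrist');W=cloud(p)
cv2.imwrite('pics/w1.png',p['pixels'][:,:,::-1])
for q in ['latch_post','latch_pivot','cover_bar']:
    print(q,[(np.round(c(d['centre'])).tolist(),round(d['conf'],2)) for d in env.boxes_of('wrist',q)[:2]])
m=(W[...,2]>.13)&(W[...,2]<.18)
n,l,st,_=cv2.connectedComponentsWithStats(m.astype('uint8'))
for i in range(1,n):
    if st[i,4]>60:
        Q=np.array([c(a) for a in W[l==i]]);print(st[i],np.median(Q,0).round(1),Q.min(0).round(1),Q.max(0).round(1))
P=lambda x,y,z:w(-120+x,-140+y,z)
rows([(0,P(30,46,145),DOWN),(0,P(-13,46,145),DOWN),(0,P(-29,32,145),DOWN),(0,P(-45,17,145),DOWN)])
E
```

```text
[-88.29097808 -93.64628474 249.5223846 ] 0.005453232059961105
latch_post [([-122.0, -113.0, 123.0], 0.97), ([-398.0, 286.0, 39.0], 0.29)]
latch_pivot [([-120.0, -116.0, 122.0], 0.89), ([-59.0, -265.0, 26.0], 0.44)]
cover_bar [([-103.0, -80.0, 114.0], 0.79)]
[354 188  15  19 200] [-124.1  -96.3  152. ] [-130.3 -100.2  130.2] [-119.1  -88.4  154.5]
[393 229  18  15 168] [-163.2  -57.5  149.2] [-170.1  -58.9  130.1] [-160.2  -51.6  163.5]
[0, 0.0056, -0.0019, 0.1304, 0.0, 0.0002, -0.0002] rows from start 2.1
[0, 0.0057, 0.0519, 0.1304, 0.0, 0.0002, -0.0002] rows from start 2.2
[0, 0.0232, 0.0719, 0.1304, 0.0, 0.0002, -0.0002] rows from start 2.4
[0, 0.042, 0.0918, 0.1304, 0.0, 0.0002, -0.0002] rows from start 2.6
```

View pics/w1.png

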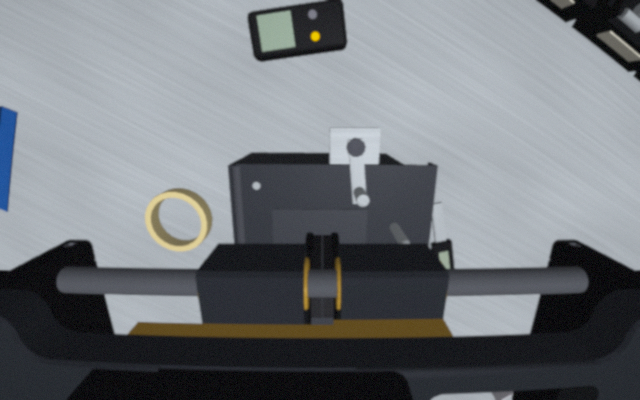

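The wrist view confirms the post at (361,200) and the bar end at (400,232), both within 2 mm of my frame. I lower the fingers and push.

Emit:
{"fn": "carry_out", "kwargs": {"increments": [[[0,0.0056,-0.0019,0.05,0,0,0],[0,0.0056,-0.0019,0.1,0,0,0],[0,0.0056,-0.0019,0.1304,0,0,0],[0,0.0056,0.01,0.1304,0,0,0],[0,0.0056,0.022,0.1304,0,0,0],[0,0.0056,0.032,0.1304,0,0,0],[0,0.0056,0.042,0.1304,0,0,0],[0,0.0056,0.0519,0.1304,0,0,0]]]}}

```text
time_s: 4.05
eef_pos: [0.6202, -0.0275, 0.1476]
tcp_rot: [[0.886, 0.463, 0.004], [0.463, -0.886, 0.0], [0.004, 0.002, -1.0]]
ft_force: [1.1, 3.5, 3.3]
finger_gap: 0.005
grip_force: 2.2
```

```bash
python3 - <<'E'
from h import *
s=env.state();print(c(s['eef_pos']),s['ft_force'])
P=lambda x,y,z:w(-120+x,-140+y,z)
rows([(0,P(-29,32,145),DOWN),(0,P(-45,17,145),DOWN),(0,P(-45,15,145),DOWN)])
E
```

```text
[-134.11668293  -96.19297604  147.58507957] [1.06278656 3.51879262 3.27542867]
[0, 0.0148, 0.0186, 0.0033, 0.0005, -0.0012, -0.0002] rows from start 0.4
[0, 0.0335, 0.0386, 0.0034, 0.0005, -0.0012, -0.0002] rows from start 0.8
[0, 0.036, 0.0386, 0.0034, 0.0005, -0.0012, -0.0002] rows from start 0.8
```

Emit:
{"fn": "carry_out", "kwargs": {"increments": [[[0,0.005,0.007,0,0,0,0],[0,0.01,0.013,0,0,0,0],[0,0.0148,0.0186,0,0,0,0],[0,0.021,0.025,0,0,0,0],[0,0.027,0.032,0,0,0,0],[0,0.0335,0.0386,0,0,0,0],[0,0.036,0.0386,0,0,0,0],[0,0.036,0.0386,0,0,0,0]]]}}

```text
time_s: 4.85
eef_pos: [0.6601, -0.0416, 0.1476]
tcp_rot: [[0.886, 0.464, 0.004], [0.464, -0.886, -0.001], [0.003, 0.003, -1.0]]
ft_force: [0.2, -0.4, 5.2]
finger_gap: 0.004
grip_force: 2.9
```

```bash
python3 - <<'E'
from h import *
s=env.state();print(c(s['eef_pos']),s['ft_force'])
p=env.snapshot('wrist');W=cloud(p)
cc=(W-H)@C*1000
m=(cc[...,2]>126)&(cc[...,2]<158)&(cc[...,0]<-100)&(cc[...,0]>-200)&(cc[...,1]<-65)&(cc[...,1]>-180)
Q=cc[m];print(len(Q),np.median(Q,0),Q.min(0),Q.max(0))
for q in ['latch_post']:
  for cam in ['wrist','top']:
    if cam=='top':env.snapshot('top')
    print(q,[(np.round(c(d['centre'])).tolist(),round(d['conf'],2)) for d in env.boxes_of(cam,q)[:2]])
E
```

```text
[-165.07034377 -125.02835527  147.59986598] [ 0.19704822 -0.38543162  5.22249502]
146 [-163.20517258 -133.88552934  154.72357611] [-173.71253263 -143.70074559  126.04782417] [-114.12774237 -123.38411594  157.94903419]
latch_post [([-136.0, -132.0, 122.0], 0.95)]
latch_post [([-162.0, 59.0, 116.0], 0.42)]
```

Emit:
{"fn": "carry_out", "kwargs": {"increments": [[[0,-0.006,0,0,0,0,0],[0.3,-0.01,0,-0.05,0,0,0],[0.3,-0.04,0,-0.1,0,0,0],[0.3,-0.08,0,-0.115,0,0,0],[0.3,-0.08,0,-0.115,0,0,0]]]}}

```text
time_s: 5.55
eef_pos: [0.601, -0.0725, 0.241]
tcp_rot: [[0.887, 0.462, 0.004], [0.462, -0.887, -0.002], [0.003, 0.004, -1.0]]
ft_force: [1.1, -0.5, 0.3]
finger_gap: 0.262
grip_force: 0.0
```

```bash
python3 - <<'E'
from h import *
s=env.state();print(c(s['eef_pos']),s['ft_force'],s['finger_gap'])
p=env.snapshot('wrist');W=cloud(p)
cv2.imwrite('pics/w2.png',p['pixels'][:,:,::-1])
cc=(W-H)@C*1000
m=(cc[...,2]>128)&(cc[...,2]<170)
n,l,st,_=cv2.connectedComponentsWithStats(m.astype('uint8'))
for i in range(1,n):
    if st[i,4]>30:
        Q=cc[l==i];print(st[i],np.median(Q,0).round(1),Q.min(0).round(1),Q.max(0).round(1))
Q=cc[(cc[...,2]>108)&(cc[...,2]<124)&(abs(cc[...,1])<90)];print('top z',np.median(Q[:,2]))
for cl,z in [(.4,215),(.4,161)]: rows([(cl,w(-165,0,z),DOWN)])
E
```

```text
[-165.04796903  -58.30781599  240.99114338] [ 1.12258594 -0.53721603  0.27409828] 0.26222499133888
[308 129  14  16 172] [-158.9 -116.6  152.4] [-164.8 -121.9  131.9] [-153.8 -109.9  154.2]
[316 196  12  74 817] [-165.5  -34.9  163. ] [-170.2  -59.   128.3] [-160.2    2.3  165.7]
[317 297  10  27 256] [-165.    43.6  163.4] [-169.3   29.1  160.3] [-160.6   59.6  165.6]
top z 114.58082974696785
[0.4, -0.0739, 0.0007, 0.03, 0.0007, -0.0006, -0.0005] rows from start 1.3
[0.4, -0.074, 0.0006, 0.0975, 0.0007, -0.0006, -0.0005] rows from start 2.0
```

View pics/w2.png

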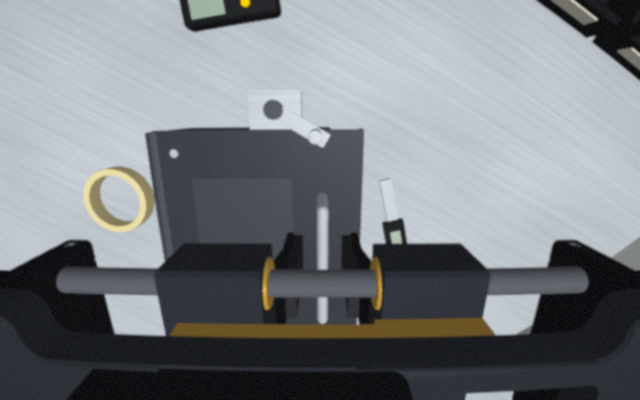

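The latch arm now sits at about 1.04 rad with its post at (317,137), so opening the fingers on the way up dragged it back. I push again and back out with the fingers shut.

Emit:
{"fn": "carry_out", "kwargs": {"increments": [[[0,0.0425,-0.004,0,0,0,0],[0,0.0425,-0.004,0.02,0,0,0],[0,0.0425,-0.004,0.06,0,0,0],[0,0.0425,-0.004,0.116,0,0,0],[0,0.0425,-0.004,0.116,0,0,0],[0,0.054,-0.004,0.116,0,0,0],[0,0.063,-0.004,0.116,0,0,0],[0,0.069,-0.004,0.116,0,0,0]]]}}

```text
time_s: 6.4
eef_pos: [0.6512, -0.0424, 0.1471]
tcp_rot: [[0.886, 0.464, 0.004], [0.464, -0.886, -0.002], [0.003, 0.003, -1.0]]
ft_force: [-1.3, -2.8, 0.8]
finger_gap: 0.004
grip_force: 1.6
```

```bash
python3 - <<'E'
from h import *
s=env.state();print(c(s['eef_pos']),s['ft_force'],s['finger_gap'])
E
```

```text
[-161.65499873 -116.72954318  147.07286623] [-1.30193222 -2.79412777  0.83639983] 0.004003125000149725
```

Emit:
{"fn": "carry_out", "kwargs": {"increments": [[[0,0.004,0,0,0,0,0],[0,0.0075,0,0,0,0,0],[0,0.0075,0,0,0,0,0],[0,0.0075,0,0,0,0,0],[0,-0.01,0,0,0,0,0],[0,-0.03,0,0,0,0,0],[0,-0.03,0,-0.05,0,0,0],[0,-0.06,0,-0.112,0,0,0]]]}}

```text
time_s: 7.2
eef_pos: [0.6074, -0.0617, 0.228]
tcp_rot: [[0.886, 0.465, -0.004], [0.465, -0.886, 0.003], [-0.002, -0.004, -1.0]]
ft_force: [0.4, -0.4, -0.5]
finger_gap: 0.004
grip_force: 0.0
```

```bash
cat > lk.py <<'E'
from h import *
s=env.state();print(s['time_s'],c(s['eef_pos']),s['ft_force'],s['finger_gap'])
p=env.snapshot('wrist');W=cloud(p)
cc=(W-H)@C*1000
m=(cc[...,2]>128)&(cc[...,2]<170)
n,l,st,_=cv2.connectedComponentsWithStats(m.astype('uint8'))
for i in range(1,n):
    if st[i,4]>30:
        Q=cc[l==i];print(st[i],np.median(Q,0).round(1),Q.min(0).round(1),Q.max(0).round(1))
E
python3 - <<'E'
from lk import *
for z in [215,161]: rows([(.4,w(-165,0,z),DOWN)])
E
```

```text
7.2 [-158.41625064  -69.01642908  228.047808  ] [ 0.38092551 -0.37767932 -0.48950951] 0.003943685897859949
[323 124  15  16 190] [-164.4 -131.8  152.4] [-169.9 -137.   128.9] [-158.8 -125.6  154.3]
[325 210  12  25 253] [-164.9  -56.9  159.5] [-170.1  -59.1  128.3] [-160.7  -48.5  165. ]
[324 318   9   7  63] [-163.9   36.7  163.8] [-167.7   32.6  159.9] [-160.3   41.7  165.3]
[0.4, -0.0871, 0.0038, 0.0299, 0.0019, -0.0021, 0.0001] rows from start 1.5
[0.4, -0.0875, 0.0034, 0.0973, 0.0019, -0.0021, 0.0001] rows from start 2.1
```

Emit:
{"fn": "carry_out", "kwargs": {"increments": [[[0,0.033,0,0,0,0,0],[0,0.033,0,0.05,0,0,0],[0,0.033,0,0.111,0,0,0],[0,0.045,0,0.111,0,0,0],[0,0.058,0,0.111,0,0,0],[0,0.067,0,0.111,0,0,0],[0,0.074,0,0.111,0,0,0],[0,0.074,0,0.111,0,0,0]]]}}

```text
time_s: 8.05
eef_pos: [0.6623, -0.0363, 0.1434]
tcp_rot: [[0.886, 0.464, 0.002], [0.464, -0.886, -0.002], [0.001, 0.003, -1.0]]
ft_force: [-3.4, -2.3, 2.9]
finger_gap: 0.004
grip_force: 2.1
```

Emit:
{"fn": "carry_out", "kwargs": {"increments": [[[0,-0.015,0,0,0,0,0],[0,-0.035,0,0,0,0,0],[0,-0.035,0,-0.04,0,0,0],[0,-0.06,0,-0.1,0,0,0],[0,-0.075,0,-0.112,0,0,0],[0,-0.075,0,-0.112,0,0,0]]]}}

```text
time_s: 8.65
eef_pos: [0.6091, -0.0647, 0.2356]
tcp_rot: [[0.886, 0.463, 0.009], [0.463, -0.886, -0.002], [0.007, 0.006, -1.0]]
ft_force: [0.7, -0.5, -0.2]
finger_gap: 0.002
grip_force: 0.0
```

```bash
python3 - <<'E'
from lk import *
for z in [215,161]: rows([(.4,w(-165,0,z),DOWN)])
E
```

```text
8.65 [-161.92403468  -69.05808281  235.55252199] [ 0.73007214 -0.54031689 -0.24300825] 0.0023082460649236254
[318 108  15  15 178] [-164.9 -144.6  152.4] [-170.6 -150.1  150.8] [-159.3 -139.2  154.1]
[320 209  12  26 273] [-165.   -55.9  161.1] [-170.3  -59.2  128.1] [-160.7  -46.2  165.2]
[320 312  11  13  89] [-164.3   40.8  163.3] [-170.2   31.2  158.8] [-160.5   47.7  165.4]
[0.4, -0.0861, 0.0049, 0.022, 0.001, -0.0013, -0.0003] rows from start 1.4
[0.4, -0.0864, 0.0047, 0.0895, 0.001, -0.0013, -0.0003] rows from start 2.0
```

Emit:
{"fn": "carry_out", "kwargs": {"increments": [[[0.6,-0.05,0.004,0,0,0,0],[0.6,-0.0862,0.0048,0,0,0,0],[0.6,-0.0862,0.0048,0.01,0,0,0],[0.6,-0.0862,0.0048,0.06,0,0,0],[0.6,-0.0862,0.0048,0.0945,0,0,0],[0.6,-0.0862,0.0048,0.0945,0,0,0],[0,-0.0862,0.0048,0.0945,0,0,0],[0,-0.0862,0.0048,0.0945,0,0,0]]], "newtons": 40}}

```text
time_s: 9.5
eef_pos: [0.5496, -0.099, 0.1561]
tcp_rot: [[0.886, 0.464, 0.002], [0.464, -0.886, -0.0], [0.002, 0.001, -1.0]]
ft_force: [-0.2, 0.4, -0.1]
finger_gap: 0.44
grip_force: 0.0
```

Emit:
{"fn": "carry_out", "kwargs": {"increments": [[[0,0,0,0,0,0,0],[0,0,0,0,0,0,0],[0,0,0,0,0,0,0]]]}}

```text
time_s: 9.8
eef_pos: [0.5488, -0.0991, 0.1555]
tcp_rot: [[0.886, 0.464, 0.001], [0.464, -0.886, -0.0], [0.001, 0.001, -1.0]]
ft_force: [-0.5, -0.5, 0.5]
finger_gap: 0.186
grip_force: 0.0
```

```bash
python3 - <<'E'
from h import *
s=env.state();print(c(s['eef_pos']),s['ft_force'],s['finger_gap'],s['grip_force'])
p0=c(s['eef_pos'])
def bar(th,k=.5):
    M=R.from_rotvec([0,th,0]).as_matrix(); v=M@(p0-[0,0,110])
    return w(v[0],v[1],v[2]+110)
rows([(0,bar(t),tilt(t*.5,s['tcp_rot'])) for t in np.linspace(.06,.42,8)])
E
```

```text
[-164.38618108    0.23793558  155.52539432] [-0.50932726 -0.51342773  0.47037677] 0.1859370031340285 0.0
[0, 0.0, -0.0038, -0.0122, -0.0095, 0.0, -0.0] rows from start 0.2
[0, 0.0, -0.0076, -0.0225, -0.0177, 0.0, -0.0] rows from start 0.4
[0, 0.0, -0.0119, -0.0326, -0.0259, 0.0, -0.0] rows from start 0.6
[0, 0.0, -0.0168, -0.0424, -0.0341, 0.0, -0.0] rows from start 0.7
[0, 0.0001, -0.0221, -0.052, -0.0423, 0.0, -0.0] rows from start 0.9
[0, 0.0001, -0.0279, -0.0613, -0.0505, 0.0, -0.0001] rows from start 1.1
[0, 0.0001, -0.0342, -0.0702, -0.0587, 0.0, -0.0001] rows from start 1.3
[0, 0.0001, -0.041, -0.0789, -0.0668, 0.0, -0.0001] rows from start 1.4
```

Emit:
{"fn": "carry_out", "kwargs": {"increments": [[[0,0,0,0,0,0,0],[0,0,0,0,0,0,0],[0,0,0,0,0,0,0]]]}}

```text
time_s: 10.1
eef_pos: [0.5492, -0.1, 0.1554]
tcp_rot: [[0.886, 0.463, 0.002], [0.463, -0.886, -0.002], [0.001, 0.003, -1.0]]
ft_force: [2.7, -4.7, 1.7]
finger_gap: 0.083
grip_force: 38.3
```

Emit:
{"fn": "carry_out", "kwargs": {"increments": [[[0,0,-0.0038,-0.0122,-0.0095,0,0],[0,0,-0.0076,-0.0225,-0.0177,0,0],[0,0,-0.0119,-0.0326,-0.0259,0,0],[0,0,-0.0168,-0.0424,-0.0341,0,0],[0,0,-0.0221,-0.052,-0.0423,0,0],[0,0,-0.0279,-0.0613,-0.0505,0,0],[0,0,-0.0342,-0.0702,-0.0587,0,0],[0,0,-0.041,-0.0789,-0.0668,0,0]]]}}

```text
time_s: 10.9
eef_pos: [0.5324, -0.0692, 0.2178]
tcp_rot: [[0.886, 0.453, 0.096], [0.463, -0.867, -0.185], [-0.001, 0.208, -0.978]]
ft_force: [-0.2, -1.4, -0.3]
finger_gap: 0.005
grip_force: 0.0
```

Emit:
{"fn": "carry_out", "kwargs": {"increments": [[[0,0,0,0,0,0,0],[0,0,0,0,0,0,0]]]}}

```text
time_s: 11.1
eef_pos: [0.5329, -0.0693, 0.2177]
tcp_rot: [[0.886, 0.454, 0.097], [0.464, -0.866, -0.184], [-0.0, 0.208, -0.978]]
ft_force: [-0.0, 0.5, 0.8]
finger_gap: 0.004
grip_force: 0.0
```

```bash
python3 - <<'E'
from h import *
s=env.state();q=c(s['eef_pos']);print(s['time_s'],q,s['ft_force'],s['finger_gap'],s['grip_force'])
print(np.arctan2(q[2]-110,-q[0])-np.arctan2(45.5,164.4))
p=env.snapshot('scene');cv2.imwrite('pics/s2.png',cv2.resize(p['pixels'][150:260,260:410,::-1],None,fx=4,fy=4))
for k in ['catch_tab','catch']:print(k,[(np.round(c(d['centre'])).tolist(),round(d['conf'],2)) for d in env.boxes_of('scene',k)[:3]])
E
```

```text
11.1 [-130.60849578    0.54300312  217.68195246] [-0.04798936  0.47083114  0.81754753] 0.0037684008699641206 0.0
0.41947536420907355
catch_tab []
catch []
```

View pics/s2.png

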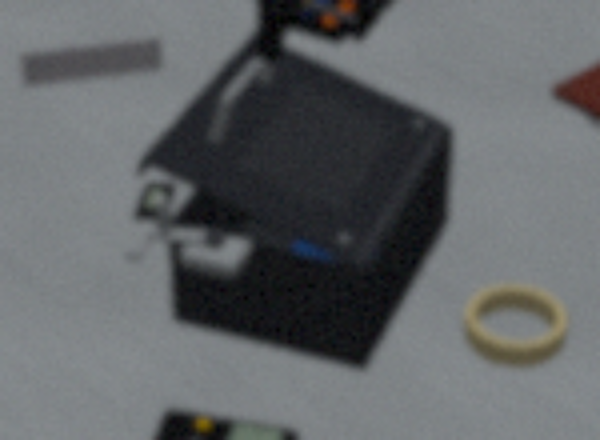

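The scene crop shows the cover partly raised, with its interior visible at about (310,245), and the gripper slipped off the bar. I measure the cover's angle.

```bash
cat > ang.py <<'E'
from h import *
def ang(cam='top',dbg=0):
    p=env.snapshot(cam);W=cloud(p);cc=(W-H)@C*1000
    best=None
    ok=(abs(cc[...,1])<115)&(cc[...,2]>80)&(cc[...,0]<20)&(cc[...,0]>-215)
    Q=cc[ok]
    for t in np.arange(0,1.4,.005):
        d=(Q[:,0])*np.sin(t)+(Q[:,2]-110)*np.cos(t); r=-Q[:,0]*np.cos(t)+(Q[:,2]-110)*np.sin(t)
        n=((abs(d-4.5)<2)&(r>20)&(r<205)).sum()
        if best is None or n>best[0]:best=(n,t)
    return best,p,cc
if __name__=='__main__':
    for cam in ['top','wrist','scene']: print(cam,ang(cam)[0])
E
python3 ang.py
```

```text
top (np.int64(946), np.float64(0.3))
wrist (np.int64(42500), np.float64(0.295))
scene (np.int64(1160), np.float64(0.305))
```

Cover is at 0.30 rad, so step 2's range is reached. I regrip the bar deeper and harder to raise it to about 0.45.

```bash
cat >> h.py <<'E'
def barpose(th,off=3,t=None):
    # TCP pose with bar centre `off` mm behind the TCP along the tool, tool tilted t (default = cover angle)
    t=th if t is None else t
    M=tilt(t);b=w(-165*np.cos(th)+49*np.sin(th),0,110+49*np.cos(th)+165*np.sin(th))
    return b+M[:,2]*off/1000,M
E
python3 - <<'E'
from h import *
p,M=barpose(.3,-25);rows([(.5,p,M)])
p,M=barpose(.3,5);rows([(.5,p,M)])
E
```

```text
[0.5, 0.0011, 0.0085, -0.0137, -0.0289, 0.0002, -0.0002] rows from start 0.6
[0.5, 0.0011, 0.0118, 0.0237, -0.0289, 0.0002, -0.0002] rows from start 0.6
```

Emit:
{"fn": "carry_out", "kwargs": {"increments": [[[0.5,0,0,-0.03,0,0,0],[0.5,0.0011,0.0085,-0.03,-0.0289,0,0],[0.5,0.0011,0.0085,-0.0137,-0.0289,0,0],[0.5,0.0011,0.0085,-0.0137,-0.0289,0,0],[0.5,0.0011,0.01,0.005,-0.0289,0,0],[0.5,0.0011,0.0118,0.0237,-0.0289,0,0],[0.5,0.0011,0.0118,0.0237,-0.0289,0,0],[0,0.0011,0.0118,0.0237,-0.0289,0,0]]], "newtons": 60}}

```text
time_s: 12.2
eef_pos: [0.5393, -0.0816, 0.1998]
tcp_rot: [[0.886, 0.443, 0.135], [0.463, -0.847, -0.262], [-0.002, 0.295, -0.956]]
ft_force: [0.6, 0.1, -0.0]
finger_gap: 0.456
grip_force: 0.0
```

Emit:
{"fn": "carry_out", "kwargs": {"increments": [[[0,0,0,0,0,0,0],[0,0,0,0,0,0,0],[0,0,0,0,0,0,0],[0,0,0,0,0,0,0],[0,0,0,0,0,0,0]]]}}

```text
time_s: 12.7
eef_pos: [0.5406, -0.0817, 0.2019]
tcp_rot: [[0.886, 0.443, 0.139], [0.464, -0.846, -0.264], [0.001, 0.298, -0.955]]
ft_force: [1.2, -2.0, 0.4]
finger_gap: 0.062
grip_force: 50.8
```

```bash
python3 - <<'E'
from ang import *
s=env.state();q=c(s['eef_pos']);print(s['time_s'],q,s['ft_force'],s['finger_gap'],s['grip_force'])
print(ang('top')[0])
p0=s['eef_pos']
def rot(d):
    M=C@R.from_rotvec([0,d,0]).as_matrix()@C.T;h=w(0,0,110);return h+M@(p0-h),M@s['tcp_rot']
rows([(0,)+rot(d) for d in np.arange(.02,.17,.02)])
E
```

```text
12.7 [-145.22008162   -0.4736457   201.85644427] [ 1.1750707  -2.01796858  0.44330811] 0.06197063171016577 50.766745805740356
(np.int64(1059), np.float64(0.295))
[0, 0.0, -0.0011, -0.0042, -0.0064, 0.0, -0.0001] rows from start 0.1
[0, 0.0, -0.0024, -0.0083, -0.0128, 0.0, -0.0001] rows from start 0.3
[0, 0.0, -0.0037, -0.0124, -0.0191, 0.0, -0.0001] rows from start 0.4
[0, 0.0, -0.0051, -0.0164, -0.0255, 0.0, -0.0001] rows from start 0.5
[0, 0.0001, -0.0066, -0.0205, -0.0319, 0.0, -0.0001] rows from start 0.7
[0, 0.0001, -0.0081, -0.0245, -0.0382, 0.0, -0.0001] rows from start 0.8
[0, 0.0001, -0.0098, -0.0284, -0.0446, 0.0, -0.0001] rows from start 0.9
[0, 0.0001, -0.0115, -0.0324, -0.051, 0.0, -0.0001] rows from start 1.1
```

Emit:
{"fn": "carry_out", "kwargs": {"increments": [[[0,0,-0.0011,-0.0042,-0.0064,0,0],[0,0,-0.0024,-0.0083,-0.0128,0,0],[0,0,-0.0037,-0.0124,-0.0191,0,0],[0,0,-0.0051,-0.0164,-0.0255,0,0],[0,0,-0.0066,-0.0205,-0.0319,0,0],[0,0,-0.0081,-0.0245,-0.0382,0,0],[0,0,-0.0098,-0.0284,-0.0446,0,0],[0,0,-0.0098,-0.0284,-0.0446,0,0]]]}}

```text
time_s: 13.55
eef_pos: [0.5332, -0.0678, 0.2206]
tcp_rot: [[0.886, 0.42, 0.199], [0.465, -0.801, -0.378], [-0.0, 0.427, -0.904]]
ft_force: [-0.6, -1.1, 0.7]
finger_gap: 0.005
grip_force: 0.0
```

```bash
python3 - <<'E'
from ang import *
s=env.state();q=c(s['eef_pos']);print(s['time_s'],q,s['ft_force'],s['finger_gap'],s['grip_force'])
print(ang('top')[0])
E
```

```text
13.55 [-129.49808121   -0.41037611  220.64468983] [-0.6474243  -1.12656795  0.70967131] 0.005458521891083739 0.0
(np.int64(1584), np.float64(0.29))
```

The grip slips off the bar, so the bar can't carry the lift by friction. I'll lift from beneath the lip with shut fingers coming in slantwise from the front, which also suits the catch.

```bash
cat >> h.py <<'E'
def front(a,x,y,z,back=17):
    tz=np.sin(a)*ex-np.cos(a)*ez; tx=np.cos(a)*ex+np.sin(a)*ez
    M=np.stack([tx,np.cross(tz,tx),tz],1)
    return w(x,y,z)-tz*back/1000,M   # fingertip at case (x,y,z)
E
python3 - <<'E'
from h import *
s=env.state();print(s['qpos'])
p=s['eef_pos']+[0,0,.1]
rows([(0,p,s['tcp_rot'])])
p,M=front(.5,-240,0,330);rows([(0,p,M)])
E
```

```text
[-0.03240192 -0.13851567  1.95343353 -0.42225124  1.13430948  1.19880464]
[0, -0.0, 0.0534, -0.113, 0.0, 0.0, 0.0] rows from start 2.0
[0, -0.0006, 0.2002, -0.0774, 0.2336, 0.2336, -0.4591] rows from start 11.9
```

Emit:
{"fn": "carry_out", "kwargs": {"increments": [[[0,0,0.0534,-0.113,0,0,0],[0,0,0.0534,-0.113,0,0,0],[0,-0.0006,0.2002,-0.0774,0.2336,0.2336,-0.4591],[0,-0.0006,0.2002,-0.0774,0.2336,0.2336,-0.4591],[0,-0.0006,0.2002,-0.0774,0.2336,0.2336,-0.4591],[0,-0.0006,0.2002,-0.0774,0.2336,0.2336,-0.4591],[0,-0.0006,0.2002,-0.0774,0.2336,0.2336,-0.4591],[0,-0.0006,0.2002,-0.0774,0.2336,0.2336,-0.4591]]]}}

```text
time_s: 14.4
eef_pos: [0.5878, -0.175, 0.3454]
tcp_rot: [[0.369, 0.912, 0.178], [0.92, -0.385, 0.067], [0.13, 0.139, -0.982]]
ft_force: [0.0, 0.1, -0.0]
finger_gap: 0.006
grip_force: 0.0
```

```bash
python3 - <<'E'
from h import *
s=env.state();print(s['qpos'],c(s['eef_pos']))
for a,x,z in [(.5,-260,300),(.9,-285,190)]:
    p,M=front(a,x,0,z);rows([(0,p,M)])
E
```

```text
[-0.50107677  0.01829902  1.52133288  0.14541335  1.47777068 -0.11496737] [-249.78284377    0.92599588  345.40058472]
[0, -0.0189, 0.013, 0.0382, 0.1273, 0.129, -0.2554] rows from start 6.6
[0, -0.0617, 0.022, 0.1794, 0.1791, 0.2474, -0.2296] rows from start 8.0
```

Emit:
{"fn": "carry_out", "kwargs": {"increments": [[[0,-0.0189,0.013,0.0382,0.1273,0.129,-0.2554],[0,-0.0189,0.013,0.0382,0.1273,0.129,-0.2554],[0,-0.0617,0.022,0.1794,0.1791,0.2474,-0.2296],[0,-0.0617,0.022,0.1794,0.1791,0.2474,-0.2296],[0,-0.0617,0.022,0.1794,0.1791,0.2474,-0.2296],[0,-0.0617,0.022,0.1794,0.1791,0.2474,-0.2296],[0,-0.0617,0.022,0.1794,0.1791,0.2474,-0.2296],[0,-0.0617,0.022,0.1794,0.1791,0.2474,-0.2296]]]}}

```text
time_s: 15.2
eef_pos: [0.6106, -0.2182, 0.1996]
tcp_rot: [[-0.281, 0.893, -0.351], [0.565, 0.449, 0.692], [0.776, -0.004, -0.631]]
ft_force: [1.4, -0.3, -0.0]
finger_gap: 0.005
grip_force: 0.0
```

```bash
python3 - <<'E'
from h import *
s=env.state();print(s['qpos'],c(s['eef_pos']),s['tcp_rot'][2])
p=env.snapshot('wrist');cv2.imwrite('pics/w3.png',cv2.convertScaleAbs(p['pixels'][:,:,::-1],alpha=1.6))
for k in ['catch_tab','cover_lip']:print(k,[(np.round(c(d['centre'])).tolist(),round(d['conf'],2)) for d in env.boxes_of('wrist',k)[:3]])
E
```

```text
[-0.65086316  0.92532426  0.80591339  0.4311316   2.19973027 -1.00533316] [-298.6220109     0.80289015  199.64666946] [ 0.77557759 -0.00358607 -0.63124207]
catch_tab [([-188.0, 26.0, 103.0], 0.55)]
cover_lip [([-149.0, 2.0, 160.0], 0.69)]
```

View pics/w3.png

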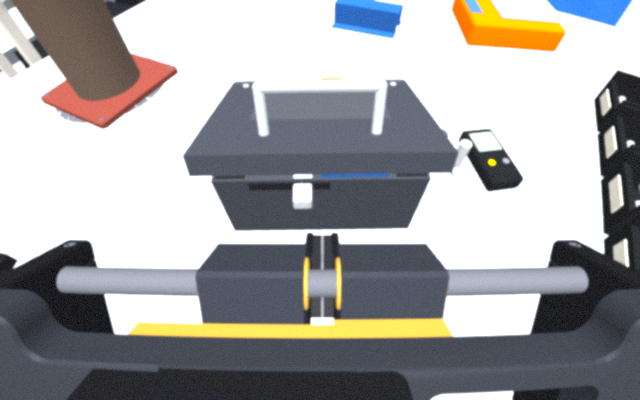

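The wrist view shows the tab at (303,193) in front of the wall slot, lip above it with room for a slanted finger. I measure the tab in depth.

```bash
cat > tab.py <<'E'
from h import *
def tab():
    p=env.snapshot('wrist');W=cloud(p);cc=(W-H)@C*1000
    m=(cc[...,0]<-180)&(cc[...,0]>-206)&(cc[...,2]>86)&(cc[...,2]<112)&(abs(cc[...,1])<100)
    Q=cc[m];print('tab',len(Q),np.median(Q,0).round(1),np.percentile(Q,3,axis=0).round(1),np.percentile(Q,97,axis=0).round(1))
E
python3 - <<'E'
from tab import *
tab()
for x,y,z in [(-230,-9,140),(-184,-9,99),(-184,0,99)]:
    p,M=front(.9,x,y,z);rows([(0,p,M)])
E
```

```text
tab 434 [-195.    21.9  105. ] [-200.4   12.6   93.2] [-181.    31.1  106.6]
[0, -0.002, 0.0103, 0.0891, 0.0034, 0.0047, -0.0059] rows from start 1.4
[0, -0.0052, 0.0095, 0.166, 0.0034, 0.0047, -0.0059] rows from start 2.7
[0, -0.0055, -0.0018, 0.1659, 0.0034, 0.0047, -0.0059] rows from start 2.7
```

Emit:
{"fn": "carry_out", "kwargs": {"increments": [[[0,-0.002,0.0135,0.05,0.0034,0.0047,-0.0059],[0,-0.002,0.0135,0.0891,0.0034,0.0047,-0.0059],[0,-0.0035,0.0135,0.13,0.0034,0.0047,-0.0059],[0,-0.0052,0.0135,0.155,0.0034,0.0047,-0.0059],[0,-0.0052,0.0135,0.166,0.0034,0.0047,-0.0059],[0,-0.0052,0.0135,0.166,0.0034,0.0047,-0.0059]]]}}

```text
time_s: 16.0
eef_pos: [0.5756, -0.1224, 0.1151]
tcp_rot: [[-0.294, 0.885, -0.36], [0.553, 0.465, 0.691], [0.78, 0.004, -0.626]]
ft_force: [-0.4, -0.4, 0.6]
finger_gap: 0.005
grip_force: 0.0
```

```bash
python3 - <<'E'
from tab import *
s=env.state();print(c(s['eef_pos']+s['tcp_rot'][:,2]*.017),s['ft_force']@C)
tab()
E
```

```text
[-184.22014087  -12.74570275  104.47564297] [-0.18699371  0.53258866  0.56788343]
tab 469 [-185.6   20.6  105.4] [-191.    11.8  100.9] [-180.3   30.3  106.5]
```

Emit:
{"fn": "carry_out", "kwargs": {"increments": [[[0,-0.0068,0,0.0054,0,0,0],[0,-0.0068,0,0.0054,0,0,0],[0,-0.0068,-0.0075,0.0054,0,0,0],[0,-0.0068,-0.015,0.0054,0,0,0],[0,-0.0068,-0.0225,0.0054,0,0,0],[0,-0.0068,-0.03,0.0054,0,0,0],[0,-0.0068,-0.036,0.0054,0,0,0],[0,-0.0068,-0.036,0.0054,0,0,0]]]}}

```text
time_s: 16.85
eef_pos: [0.5494, -0.1366, 0.1056]
tcp_rot: [[-0.291, 0.885, -0.362], [0.551, 0.465, 0.693], [0.782, 0.002, -0.623]]
ft_force: [-0.4, 0.4, -0.4]
finger_gap: 0.005
grip_force: 0.0
```

```bash
python3 - <<'E'
from tab import *
s=env.state();print(c(s['eef_pos']+s['tcp_rot'][:,2]*.017),s['ft_force']@C)
tab()
E
```

```text
[-184.63725998   17.0909036    94.98441754] [ 0.51678742  0.2238421  -0.43558487]
tab 474 [-185.8   22.8  105.4] [-194.5   12.8  104.2] [-180.4   31.2  106.4]
```

```bash
python3 - <<'E'
from h import *
s=env.state();print(c(s['eef_pos']+s['tcp_rot'][:,2]*.017))
p=env.snapshot('wrist');cc=(cloud(p)-H)@C*1000
cv2.imwrite('pics/w4.png',cv2.convertScaleAbs(cv2.resize(p['pixels'][130:300,200:440,::-1],None,fx=3,fy=3),alpha=1.6))
for v in range(185,262,6): print(v,[tuple(cc[v,u].round().astype(int).tolist()) if cc[v,u,0]==cc[v,u,0] else None for u in range(270,345,12)])
E
```

```text
[-184.51797981   16.65498423   95.01870692]
185 [(-198, 41, 165), (-198, 35, 165), (-198, 30, 164), (-198, 25, 165), (-198, 19, 164), (-198, 14, 165), (-198, 9, 164)]
191 [(-199, 41, 162), (-199, 36, 161), (-199, 30, 162), (-198, 25, 161), (-199, 19, 161), (-198, 14, 161), (-198, 8, 160)]
197 [(-200, 41, 158), (-200, 36, 158), (-200, 30, 158), (-201, 25, 159), (-201, 19, 159), (-200, 14, 159), (-200, 8, 158)]
203 [(-201, 42, 155), (-201, 36, 155), (-201, 31, 154), (-201, 25, 154), (-202, 19, 156), (-201, 14, 155), (-201, 8, 155)]
209 [(-201, 42, 150), (-202, 36, 151), (-202, 31, 151), (-202, 25, 152), (-202, 19, 152), (-202, 14, 151), (-202, 8, 151)]
215 [(-176, 51, 105), (-176, 43, 106), (-175, 36, 105), (-176, 28, 106), (-176, 20, 105), (-175, 12, 104), (-176, 5, 106)]
221 [(-176, 52, 99), (-176, 44, 99), (-176, 36, 98), (-180, 28, 105), (-180, 20, 105), (-180, 12, 105), (-176, 4, 99)]
227 [(-175, 54, 88), (-175, 45, 89), (-176, 37, 90), (-185, 27, 105), (-185, 20, 106), (-185, 12, 105), (-175, 4, 89)]
233 [(-175, 55, 80), (-175, 46, 80), (-176, 37, 81), (-196, 27, 118), (-189, 20, 106), (-189, 12, 106), (-176, 3, 81)]
239 [(-176, 56, 72), (-175, 47, 71), (-175, 38, 71), (-203, 26, 124), (-201, 20, 120), (-201, 13, 119), (-176, 3, 73)]
245 [(-239, 34, 186), (-238, 30, 185), (-238, 26, 186), (-209, 26, 129), (-207, 20, 125), (-208, 13, 126), (-238, 11, 186)]
251 [(-242, 33, 188), (-242, 29, 188), (-241, 26, 188), (-215, 25, 134), (-213, 19, 129), (-213, 13, 130), (-242, 12, 189)]
257 [(-245, 32, 191), (-244, 29, 190), (-245, 25, 191), (-239, 23, 179), (-218, 19, 133), (-218, 14, 134), (-245, 12, 191)]
```

View pics/w4.png

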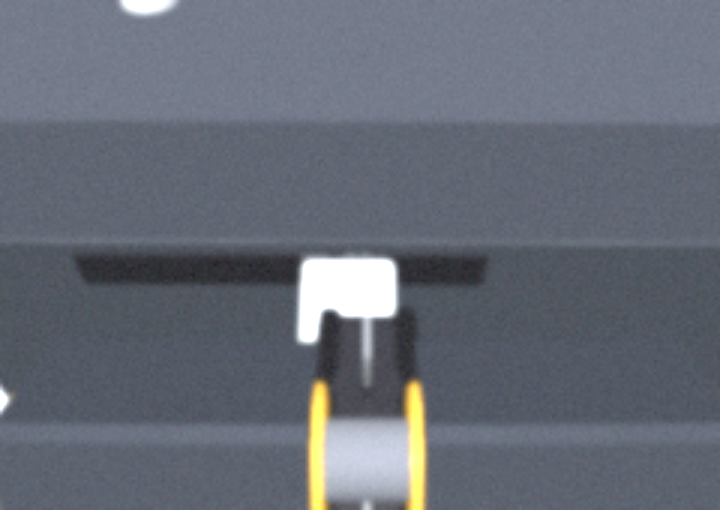

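The crop shows the closed fingertips ending in front of and above the tab (tips at about (365,310)). So the shut tips reach only about to the TCP, about 16 mm short of nominal, which also explains the slipping bar grip. I back off sideways, go deeper, then push.

Emit:
{"fn": "carry_out", "kwargs": {"increments": [[[0,0,0.02,0,0,0,0],[0,0,0.036,0,0,0,0],[0,0.0012,0.036,0.008,0,0,0],[0,0.0025,0.036,0.017,0,0,0],[0,0.0025,0.03,0.017,0,0,0],[0,0.0025,0.02,0.017,0,0,0],[0,0.0025,0.01,0.017,0,0,0],[0,0.0025,0.004,0.017,0,0,0]]]}}

```text
time_s: 17.75
eef_pos: [0.5466, -0.1246, 0.0988]
tcp_rot: [[-0.292, 0.886, -0.362], [0.551, 0.465, 0.694], [0.782, 0.003, -0.623]]
ft_force: [1.4, 1.4, -1.4]
finger_gap: 0.007
grip_force: 1.1
```

```bash
python3 - <<'E'
from tab import *
s=env.state();print(c(s['eef_pos']),s['ft_force']@C)
tab()
E
```

```text
[-186.03466071   14.05536217   98.78575095] [ 0.64509875 -1.87218461 -1.42380187]
tab 468 [-184.5   32.5  105.7] [-187.9   11.4  104.3] [-180.3   43.   111.5]
```

Emit:
{"fn": "carry_out", "kwargs": {"increments": [[[0,0,-0.006,0,0,0,0],[0,0,-0.012,0,0,0,0],[0,0,-0.0175,0,0,0,0],[0,0,-0.0175,0,0,0,0],[0,0,-0.0175,0,0,0,0],[0,0,-0.0175,0,0,0,0]]]}}

```text
time_s: 18.4
eef_pos: [0.5347, -0.1306, 0.0985]
tcp_rot: [[-0.292, 0.885, -0.363], [0.55, 0.466, 0.693], [0.782, 0.002, -0.623]]
ft_force: [0.9, 0.6, 0.1]
finger_gap: 0.006
grip_force: 0.0
```

```bash
python3 - <<'E'
from tab import *
from ang import ang
s=env.state();print(c(s['eef_pos']),s['ft_force']@C)
tab();print(ang('top')[0],ang('wrist')[0])
E
```

```text
[-185.80912488   27.33471194   98.49974921] [ 0.13233754 -1.04304119  0.07669341]
tab 486 [-184.5   45.7  105.6] [-187.9   23.2  104.2] [-180.3   56.8  111.6]
(np.int64(2605), np.float64(0.29)) (np.int64(45903), np.float64(0.28))
```

The catch is aside by about 25 mm. Next I move away from the tab and lift the cover from beneath with the slanted finger.

```bash
cat >> h.py <<'E'
def lift(t,y=-20,a=.9,r=170,h=10):
    return front(a,-r*np.cos(t)-h*np.cos(a),y,110+r*np.sin(t)-h*np.sin(a),0)
E
python3 - <<'E'
from h import *
rows([(0,)+front(.9,-190,y,102,0) for y in (10,-20)]+[(0,)+lift(t) for t in (.1,.15,.2,.25,.3,.35)])
E
```

```text
[0, 0.0001, 0.0215, -0.0069, -0.0001, 0.0005, 0.0011] rows from start 0.4
[0, -0.0001, 0.059, -0.0069, -0.0001, 0.0005, 0.0011] rows from start 1.0
[0, 0.0281, 0.0591, -0.0059, -0.0001, 0.0005, 0.0011] rows from start 1.1
[0, 0.0372, 0.0591, -0.0115, -0.0001, 0.0005, 0.0011] rows from start 1.1
[0, 0.0465, 0.0592, -0.0165, -0.0001, 0.0005, 0.0011] rows from start 1.2
[0, 0.0561, 0.0592, -0.0211, -0.0001, 0.0005, 0.0011] rows from start 1.3
[0, 0.0659, 0.0592, -0.0252, -0.0001, 0.0005, 0.0011] rows from start 1.5
[0, 0.0759, 0.0593, -0.0289, -0.0001, 0.0005, 0.0011] rows from start 1.6
```

Emit:
{"fn": "carry_out", "kwargs": {"increments": [[[0,0,0.0215,0,0,0,0],[0,0,0.059,-0.0069,0,0,0],[0,0.0281,0.059,-0.0059,0,0,0],[0,0.0372,0.059,-0.0115,0,0,0],[0,0.0465,0.059,-0.0165,0,0,0],[0,0.0561,0.059,-0.0211,0,0,0],[0,0.0659,0.059,-0.0252,0,0,0],[0,0.0759,0.059,-0.0289,0,0,0]]]}}

```text
time_s: 19.35
eef_pos: [0.5669, -0.0915, 0.161]
tcp_rot: [[-0.291, 0.885, -0.362], [0.551, 0.465, 0.693], [0.782, 0.002, -0.623]]
ft_force: [-0.3, 0.0, -8.1]
finger_gap: 0.003
grip_force: 3.1
```

```bash
python3 - <<'E'
from ang import *
s=env.state();print(s['time_s'],c(s['eef_pos']),s['ft_force']@C,s['qpos'])
print(ang('top')[0],ang('scene')[0])
rows([(0,)+lift(t) for t in np.arange(.4,.76,.05)])
E
```

```text
19.35 [-166.09673011  -19.24849977  161.02655823] [ 0.18246426  0.26040292 -8.12596811] [-0.55016316  0.71909868  1.21324649  0.4549444   1.99052202 -1.02019632]
(np.int64(2728), np.float64(0.505)) (np.int64(1159), np.float64(0.51))
[0, 0.0085, 0.0005, -0.0013, 0.0001, 0.0009, 0.0013] rows from start 0.1
[0, 0.0188, 0.0005, -0.0039, 0.0001, 0.0009, 0.0013] rows from start 0.3
[0, 0.0292, 0.0006, -0.006, 0.0001, 0.0009, 0.0013] rows from start 0.5
[0, 0.0397, 0.0006, -0.0076, 0.0001, 0.0009, 0.0013] rows from start 0.6
[0, 0.0503, 0.0007, -0.0086, 0.0001, 0.0009, 0.0013] rows from start 0.8
[0, 0.0609, 0.0007, -0.0091, 0.0001, 0.0009, 0.0013] rows from start 1.0
[0, 0.0715, 0.0008, -0.0091, 0.0001, 0.0009, 0.0013] rows from start 1.2
[0, 0.0821, 0.0008, -0.0086, 0.0001, 0.0009, 0.0013] rows from start 1.3
```

Cover at 0.51 and rising. Continuing.

Emit:
{"fn": "carry_out", "kwargs": {"increments": [[[0,0.0085,0,-0.0013,0,0,0],[0,0.0188,0,-0.0039,0,0,0],[0,0.0292,0,-0.006,0,0,0],[0,0.0397,0,-0.0076,0,0,0],[0,0.0503,0,-0.0086,0,0,0],[0,0.0609,0,-0.0091,0,0,0],[0,0.0715,0,-0.0091,0,0,0],[0,0.0821,0,-0.0086,0,0,0]]]}}

```text
time_s: 20.25
eef_pos: [0.5506, -0.0597, 0.2171]
tcp_rot: [[-0.292, 0.885, -0.362], [0.551, 0.465, 0.693], [0.782, 0.003, -0.624]]
ft_force: [2.9, -4.1, -4.6]
finger_gap: 0.006
grip_force: 3.4
```

```bash
python3 - <<'E'
from ang import *
s=env.state();print(s['time_s'],c(s['eef_pos']),s['ft_force']@C,s['qpos'])
print(ang('top')[0],ang('scene')[0])
rows([(0,)+lift(t) for t in np.arange(.8,1.16,.05)])
E
```

```text
20.25 [-130.40461921  -19.60481751  217.06843595] [-5.02427384 -0.67365404 -4.60102495] [-0.52490761  0.59595537  1.28579012  0.48380971  2.02403632 -0.97261779]
(np.int64(2801), np.float64(0.8250000000000001)) (np.int64(1229), np.float64(0.8300000000000001))
[0, 0.0101, 0.0005, 0.0001, -0.0001, 0.0006, 0.0015] rows from start 0.2
[0, 0.0206, 0.0005, 0.0017, -0.0001, 0.0006, 0.0015] rows from start 0.3
[0, 0.031, 0.0006, 0.0038, -0.0001, 0.0006, 0.0015] rows from start 0.5
[0, 0.0413, 0.0006, 0.0065, -0.0001, 0.0006, 0.0015] rows from start 0.7
[0, 0.0514, 0.0007, 0.0096, -0.0001, 0.0006, 0.0015] rows from start 0.8
[0, 0.0614, 0.0007, 0.0133, -0.0001, 0.0006, 0.0015] rows from start 1.0
[0, 0.0712, 0.0008, 0.0175, -0.0001, 0.0006, 0.0015] rows from start 1.2
[0, 0.0807, 0.0008, 0.0221, -0.0001, 0.0006, 0.0015] rows from start 1.3
```

Emit:
{"fn": "carry_out", "kwargs": {"increments": [[[0,0.0101,0,0.0001,0,0,0],[0,0.0206,0,0.0017,0,0,0],[0,0.031,0,0.0038,0,0,0],[0,0.0413,0,0.0065,0,0,0],[0,0.0514,0,0.0096,0,0,0],[0,0.0614,0,0.0133,0,0,0],[0,0.0712,0,0.0175,0,0,0],[0,0.0807,0,0.0221,0,0,0]]]}}

```text
time_s: 21.15
eef_pos: [0.5255, -0.0121, 0.2567]
tcp_rot: [[-0.293, 0.885, -0.362], [0.551, 0.465, 0.693], [0.782, 0.004, -0.624]]
ft_force: [3.3, -5.7, -0.9]
finger_gap: 0.006
grip_force: 2.5
```

```bash
python3 - <<'E'
from ang import *
s=env.state();print(s['time_s'],c(s['eef_pos']),s['ft_force']@C,s['qpos'])
print(ang('top')[0],ang('scene')[0])
t=s['tcp_rot'][:,2];rows([(0,s['eef_pos']-t*.03,s['tcp_rot']),(0,w(-280,-20,330),s['tcp_rot'])])
E
```

```text
21.15 [-76.48393649 -19.40898796 256.71608722] [-6.58974742 -0.306738   -0.88920274] [-0.48368719  0.46353458  1.39428065  0.51868948  2.02579037 -0.92154713]
(np.int64(2170), np.float64(1.1500000000000001)) (np.int64(1065), np.float64(1.155))
[0, -0.0009, -0.0, -0.038, -0.0004, -0.0003, 0.0003] rows from start 0.6
[0, -0.0878, 0.0003, -0.2566, -0.0004, -0.0003, 0.0003] rows from start 4.3
```

Cover is at 1.15 rad. I withdraw downward first to clear the lip, then straight back.

Emit:
{"fn": "carry_out", "kwargs": {"increments": [[[0,-0.01,0,0,0,0,0],[0,-0.03,0,0,0,0,0],[0,-0.04,0,-0.03,0,0,0],[0,-0.05,0,-0.08,0,0,0],[0,-0.06,0,-0.14,0,0,0],[0,-0.07,0,-0.2,0,0,0],[0,-0.0878,0,-0.2566,0,0,0],[0,-0.0878,0,-0.2566,0,0,0]]]}}

```text
time_s: 22.05
eef_pos: [0.6221, -0.199, 0.3259]
tcp_rot: [[-0.29, 0.887, -0.359], [0.552, 0.461, 0.694], [0.782, 0.003, -0.624]]
ft_force: [-0.2, -0.9, 0.1]
finger_gap: 0.002
grip_force: 0.0
```

```bash
python3 - <<'E'
from ang import *
from tab import tab
s=env.state();print(s['time_s'],c(s['eef_pos']),s['ft_force']@C)
print(ang('top')[0],ang('scene')[0]);tab()
p=env.snapshot('wrist');cv2.imwrite('pics/w5.png',cv2.convertScaleAbs(p['pixels'][:,:,::-1],alpha=1.4))
E
```

```text
22.05 [-286.96748314  -18.36459519  325.85987196] [-0.70674419  0.6242649   0.09542111]
(np.int64(1621), np.float64(1.155)) (np.int64(1054), np.float64(1.155))
  return _methods._mean(a, axis=axis, dtype=dtype,
  ret = um.true_divide(
Traceback (most recent call last):
  File "tab.py", line 5, in tab
    Q=cc[m];print('tab',len(Q),np.median(Q,0).round(1),np.percentile(Q,3,axis=0).round(1),np.percentile(Q,97,axis=0).round(1))
                                                       ~~~~~~~~~~~~~^^^^^^^^^^^^
IndexError: index -1 is out of bounds for axis 0 with size 0
```

```bash
python3 - <<'E'
from h import *
for cam in ['top','scene','wrist']:
    cc=(cloud(env.snapshot(cam))-H)@C*1000
    for nm,m in [('tab',(cc[...,0]<-180)&(cc[...,0]>-206)&(cc[...,2]>86)&(cc[...,2]<115)&(abs(cc[...,1])<100)),
                 ('post',(cc[...,0]<-100)&(cc[...,0]>-185)&(cc[...,2]>132)&(cc[...,2]<160)&(cc[...,1]<-85)&(cc[...,1]>-160))]:
        Q=cc[m]
        if len(Q): print(cam,nm,len(Q),np.median(Q,0).round(1),Q.min(0).round(),Q.max(0).round())
E
```

```text
top tab 46 [-189.7   47.2  106.1] [-199.   37.   93.] [-180.   57.  110.]
top post 22 [-163.6 -143.6  151.6] [-170. -150.  132.] [-119. -134.  159.]
scene tab 24 [-189.7   41.6  104.5] [-197.   35.   89.] [-180.   60.  110.]
scene post 22 [-163.2 -147.4  146.6] [-171. -152.  134.] [-157. -143.  156.]
wrist post 129 [-168.5 -142.5  149. ] [-172. -150.  132.] [-161. -138.  154.]
```

The catch stays aside by about 25 mm (tab at y 37–57), the latch is near 1.65 rad, the cover stands at 1.155 rad, and the arm is clear. I hand the job in.

```bash
python3 -c "
from cell import env
print(env.close_job())"
```

```text
the job is handed in; nothing more can be done
None
```

I handed the job in after about 22 s of robot time: the cover stands open at 1.15 rad (66°), the latch is clear at about 1.65 rad, and the catch is about 25 mm aside. The arm touches nothing. I did not re-measure the loose things on the bench, and `env.close_job()` returned no verdict.

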